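# Pin the adjuster barrel and tighten its lock ring

## Task

Take the yellow-handled stop pin out of the wooden rest and drop it fully home through the slot in the adjuster's flat arm, so that the barrel cannot turn. Then turn the knurled lock ring clockwise, seen from above, until its red line meets the red line on the arm, without letting the barrel swing round, and leave the pin in.

Things in the scene. Friction and masses are not known exactly. Their poses are not given: they have to be found in the camera images.
- stop_pin_grip (a point): Middle of the yellow handle of the loose upright stop pin (z up). Handle 22 mm across, 30 tall; below it a flange 32 across, underside 21 mm below this point; then a 16 mm shaft, end 55 mm below this point. It stands in a hole of a fixed wooden rest 150 x 50 x 40 mm, flange on the wood, and lifts straight out. A thinner black-handled pin stands 84 mm away in the same rest; not used.
- ring_center (a point): Centre of the dark steel knurled lock ring (57 mm across, 28 tall), on its vertical axis, half-way up; free all round for fingers. Axes of the fixed green housing: z up, -x along the arm's middle position. The arm's slot is centred 85 mm out along -x. With the pin home, flange on the arm, the handle's middle is 5 mm lower than this point. Housing foot 215 x 110 mm.
- lock_ring (a joint): Angle of the lock ring relative to the barrel (rad): 0 where its red line meets the red line on the arm, positive anticlockwise from there seen from above; starts at 0.85 to 1.2. A stop lies at -0.1. Stiff by friction, about 0.22 N m, which drags the barrel round with it unless the barrel is held.
- barrel (a joint): Angle of barrel and arm in the housing (rad): 0 with the arm's slot over the housing's, positive anticlockwise from above. Turns easily; play about 0.08 either way with the pin home. Flat aluminium arm 46 mm wide, 115 mm out from the axis, top 26 mm below ring_center; slot 34 mm (radial) x 22, 3 mm chamfers; housing slot 2 mm under it 34 x 24, 24 deep.
Not all that is in view belongs to the job. Of the things that look like the part that bears ring_center, the larger one is meant.

How it is judged:
By the outcome, as a careful person would: the job done as asked, in the order asked, and still so for the second after the job is handed in, with the robot touching nothing.
It also fails if it takes over 45 s, if anything falls off the work surface, if the arm or the gripper's body presses on something with over 40 N, if the wrist force passes 120 N, or if a joint passes its speed limit or range.

## Robot

A 6-joint arm with a two-finger parallel gripper is mounted at the origin on a cart in front of the work surface, level with it; the furniture and walls round the work are solid. World frame = base frame: x ahead of the robot, y to its left, z up, the work surface at z = 0. Lengths are in mm, angles in degrees, forces in N, time in s.
With the tool pointing down it reaches from about 300 to 850 mm from the base axis. Payload 4.2 kg.
Tool frame: the origin (TCP) lies at the very end of the fingers, on their centre line; the grasp point (between the pads) lies 19 mm behind it; z points along the fingers, y is the direction in which the jaws open and shut (so a half turn about z gives the same grasp; the last joint's range is limited). The gripper opens to 91 mm and grips with 3 to 60 N. Pads are 32 mm wide; open, the fingers measure 118 mm over their backs; the gripper's body (76 mm by 178 mm) begins 60 mm behind the grasp point.
Start: joints at [74.026, 18.312, 89.639, -0, 72.044, -1.146], TCP at [147.157, 555.87, 184.776] pointing down, gripper open.
Joint ranges: [-177.97, 177.97], [-48.28, 115.42], [12.27, 149.76], [-77.06, 257.06], [2.81, 150.46], [-146.56, 146.56]. Speed limits (degrees/s): [147.25, 147.25, 180, 180, 180, 180].

## Interface

Orientations are given as [roll, pitch, yaw] about the fixed x, y, z axes, in that order (R = Rz(yaw) Ry(pitch) Rx(roll)).
In Python, from workcell import env gives the robot as it stands. The module is installed in compiled form; this text tells all that it offers.
- The arm moves only by the tool arm_command, never from a script. Its argument "targets" is a list of rows, each a list of 5 numbers: the closure, from 0 (fully open) to 1 (shut), then the shift along the tool's x, y, z each as a share of 50 cm, from -1 to 1, then the turn about the tool's z as a share of pi/4 rad, from -1 to 1. A call has 1 to 8 rows; each row is the pose to reach, as a shift and turn from the pose measured when the call began, along the tool's axes at that moment; what a row does not reach only later rows make up. A row lasts 1/12 s, in which the tool goes at most 41.7 mm and 7.16 degrees, less where a joint would pass 70% of its speed; a pose out of reach is approached as far as the arm can. A call with a number of a shift or a turn outside -1 to 1 is refused whole. A call with a gripper value outside its range is refused whole. The fingers move at their own pace and stop on an object; "squeeze" is the grip in N (left out, the last holds). Time passes only in rows, so rows that repeat a pose let the fingers close. It gives the time, the measured TCP pose, the force and the opening at its end, in the units of the state.
- env.state(): the state, without advancing time (a new reading comes with each control period).
- env.grab_frame(name): name is "scene" or "top" or "wrist"; returns the picture (420x560x3 uint8, red, green, blue); there is no depth.
- env.camera_params(name): a dict with "camera_matrix" (3x3 intrinsics, pixels), "R" (3x3) and "t" (3): a world point X has camera coordinates R X + t; the wrist camera has in their place "hand_eye" (4x4, takes a point from camera to tool coordinates, whose origin is the TCP and whose axes are the flange's). Camera axes: x right, y down, z forward; pixel columns grow to the right and rows downward; lengths in mm; the calibration is good to about 2 mm. The wrist camera is an equidistant fisheye: a pixel r from the principal point sees the ray r / f radians off the axis. A picture is of the moment at which its call begins: read the wrist's pose just before it. camera_params takes no time and is no camera call.
- env.job_done(): hands the job in, once; it reports no verdict.
The state is a dict: "time_s": time; "qpos": joint angles; "qvel": joint speeds; "effort": joint torques, N m; "ee_pos": TCP position; "ee_rot": TCP orientation; "force": force on the tool from outside, world axes, zero at the start; "torque": the same for the moment, N m; "gripper_width": finger opening in mm.
Only numpy, scipy, OpenCV 4.12 (cv2) and the standard library are available. Lean on these libraries where they do the work, as an engineer would, in place of code of your own. Each camera call takes 0.05 s, during which the arm holds its last target.

## Working session

There is one attempt and no reset: what is moved stays moved. The work goes in short steps, Python scripts to look and compute and a tool call to move; the robot and the scene stay as the last step left them, time stands still between calls to the robot, and variables do not carry over. Pictures are saved under pics/ and viewed, and the job is handed in when it is done.

Besides the shell and the picture viewer there is one more tool, called as a command line: name --pt "numbers of a row" for each row, then --argument value for the rest. arm_command: Moves the arm, as the interface text tells. Shift numbers are shares of 50 cm and turn numbers shares of pi/4 rad, none past 1 either way. Its arguments: {"type":"object","properties":{"targets":{"type":"array"},"squeeze":{"type":"number"}},"required":["targets"]}

```bash
mkdir -p pics; ls; python3 - <<'E'
from workcell import env
import cv2,numpy as np
print(env.state())
for n in ["scene","top","wrist"]:
    p=env.camera_params(n); print(n,{k:np.round(np.array(v),4).tolist() for k,v in p.items()})
    im=env.grab_frame(n); cv2.imwrite(f"pics/{n}0.png",im[:,:,::-1])
E
```

```text
pics
{'time_s': 0.0, 'qpos': array([ 7.40263903e+01,  1.83525391e+01,  8.97062274e+01, -2.51997651e-05,
        7.20441061e+01, -1.14732751e+00]), 'qvel': array([ 0.02773711, -0.05956731,  0.08200281, -0.02795549,  0.11783376,
        0.01101174]), 'effort': array([ 3.08652190e-03, -4.12452614e+01, -2.31975532e+01,  7.29665207e-02,
        4.57868027e-02, -1.59408901e-04]), 'ee_pos': array([146.99589788, 555.31626133, 183.91254242]), 'ee_rot': array([-1.79897148e+02, -2.03589288e-03,  1.65173724e+02]), 'force': array([ 0.03238082, -0.00970661,  0.97581569]), 'torque': array([-0.01420081,  0.00982604, -0.00961841]), 'gripper_width': 91.40385199570939}
scene {'camera_matrix': [[497.1391, 0.0, 290.3892], [0.0, 497.1391, 211.7858], [0.0, 0.0, 1.0]], 'R': [[0.5211, -0.8533, 0.0209], [-0.5126, -0.3324, -0.7917], [0.6825, 0.4018, -0.6106]], 't': [-207.2841, 374.1919, 536.0632]}
top {'camera_matrix': [[541.4959, 0.0, 286.293], [0.0, 541.4959, 203.8493], [0.0, 0.0, 1.0]], 'R': [[-0.0199, -0.9998, -0.006], [-0.9885, 0.0206, -0.15], [0.1501, 0.0029, -0.9887]], 't': [95.5479, 544.4235, 999.9455]}
wrist {'camera_matrix': [[325.1923, 0.0, 276.5801], [0.0, 325.1923, 216.0862], [0.0, 0.0, 1.0]], 'hand_eye': [[0.0006, -0.9547, -0.2975, 84.6134], [1.0, 0.0005, 0.0004, -0.3601], [-0.0002, -0.2975, 0.9547, -200.2218], [0.0, 0.0, 0.0, 1.0]]}
```

View pics/scene0.png

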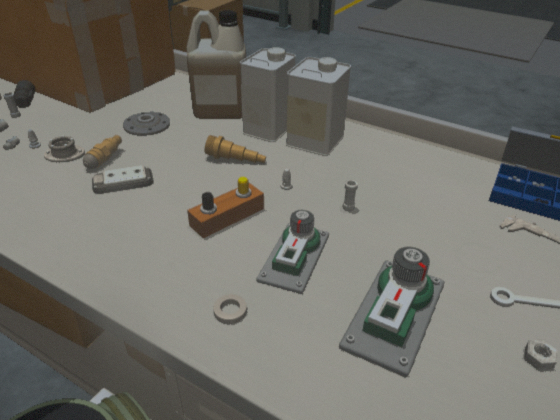

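View pics/top0.png

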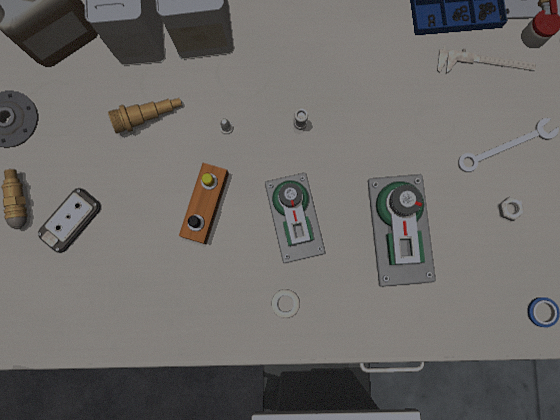

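View pics/wrist0.png

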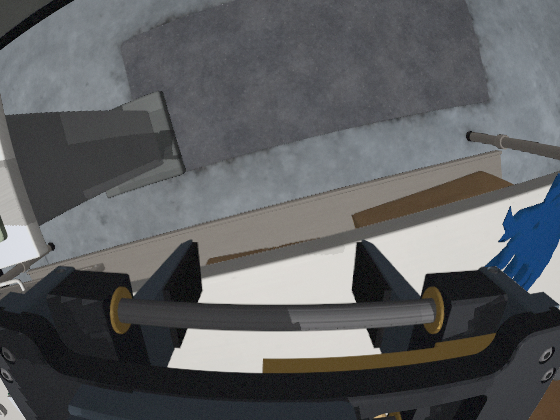

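The larger adjuster is on the right: ring at scene (411,265), top (405,198). The smaller look-alike is at scene (302,222), top (290,195). The yellow pin is at scene (243,187), top (208,180), and the black one, which I won't use, is at scene (208,203), top (195,222). Next I'll take close crops.

```bash
python3 - <<'E'
import cv2,numpy as np
a=cv2.imread("pics/top0.png");b=cv2.imread("pics/scene0.png")
z=lambda im,x,y,w,h,s:cv2.resize(im[y:y+h,x:x+w],None,fx=s,fy=s,interpolation=cv2.INTER_CUBIC)
cv2.imwrite("pics/c1.png",np.hstack([z(a,360,165,80,125,4.5),z(a,170,155,80,125,4.5)]))
cv2.imwrite("pics/c2.png",np.hstack([z(b,340,235,110,135,4),z(b,185,165,85,135,4)]))
E
```

```text
(no output)
```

View pics/c1.png

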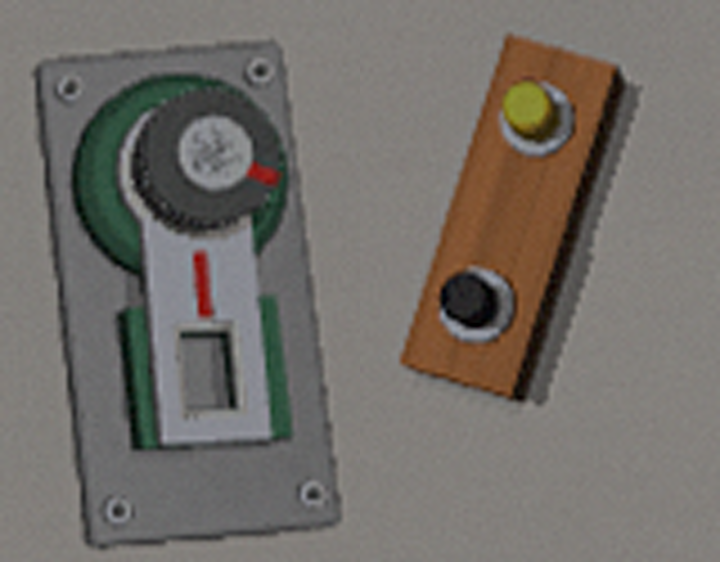

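View pics/c2.png

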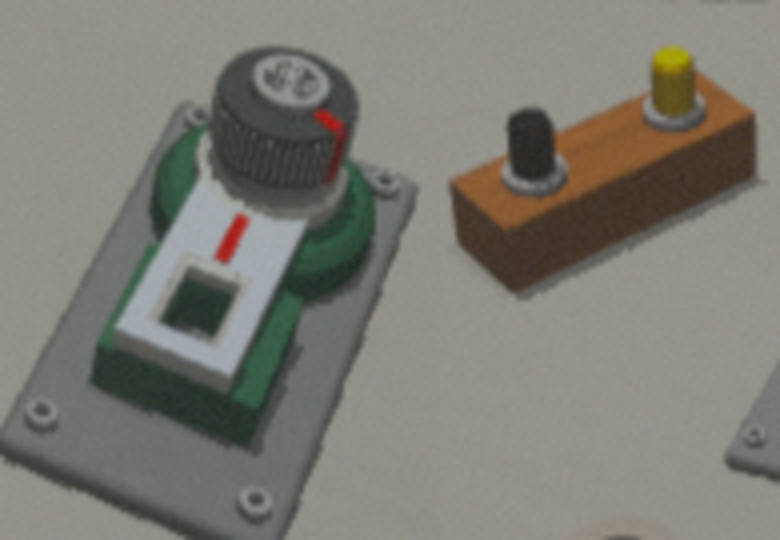

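```bash
cat > h.py <<'E'
from workcell import env
import numpy as np, cv2
def P(n):
    p=env.camera_params(n); K=np.array(p["camera_matrix"]);return K@np.hstack([np.array(p["R"]),np.array(p["t"]).reshape(3,1)])
def tri(a,b):
    X=cv2.triangulatePoints(P("top"),P("scene"),np.array(a,float).reshape(2,1),np.array(b,float).reshape(2,1))[:,0];return X[:3]/X[3]
def atz(n,uv,z):
    M=P(n); A=M[:,[0,1]]; # M0 x+M1 y+ (M2 z+M3)= s(u,v,1)
    S=np.column_stack([A,-np.array([uv[0],uv[1],1.])]); s=np.linalg.solve(S,-(M[:,2]*z+M[:,3]));return s[:2]
def proj(n,X):
    q=P(n)@np.append(X,1);return q[:2]/q[2]
E
python3 - <<'E'
from h import *
T=lambda p:(360+p[0]/4.5,165+p[1]/4.5)
S=lambda p:(340+p[0]/4,235+p[1]/4)
def r(n,a,b):
    X=tri(a,b);print(n,X.round(1),(proj("top",X)-a).round(1),(proj("scene",X)-b).round(1));return X
r("cap",T((215,151)),S((290,80)))
sc=[r("screw",T(a),S(b)) for a,b in [((68,87),(197,118)),((260,70),(387,180)),((118,510),(42,413)),((313,492),(257,503))]]
sl=[r("slot",T(a),S(b)) for a,b in [((178,335),(183,255)),((232,322),(245,275)),((238,408),(215,343)),((185,417),(155,322))]]
r("armline near ring",T((200,253)),S((241,218)));r("armline far",T((206,315)),S((222,262)))
r("arm corner L",T((160,445)),S((115,330)));r("arm corner R",T((272,437)),S((232,388)))
r("pin top",(207.1,179),(243,178.5))
r("pin flange",(170+(537-360)/4.5,155+118/4.5),(185+(674-440)/4,165+108/4))
s=np.array(sc); 
for i,j in [(0,2),(1,3)]:
    d=s[j]-s[i];print("dir",np.degrees(np.arctan2(d[1],d[0])),np.linalg.norm(d))
E
```

```text
cap [ 543.8 -138.    91.2] [-0.1  0. ] [ 0.1 -0. ]
screw [586.1 -92.5  12.7] [-0.  0.] [ 0.1 -0. ]
screw [ 591.7 -177.3   15. ] [ 0.2 -0.1] [-0.2  0. ]
screw [ 400.8 -105.5   13.6] [-0.1  0. ] [ 0.1 -0. ]
screw [ 406.9 -189.9   12.8] [ 0. -0.] [-0.  0.]
slot [ 472.7 -128.    48.5] [-0.  0.] [ 0.1 -0. ]
slot [ 478.  -151.7   46.2] [ 0.1 -0. ] [-0.1  0. ]
slot [ 442.4 -153.5   42.9] [ 0.3 -0.2] [-0.6  0.1]
slot [ 438.9 -130.6   44. ] [ 0.2 -0.1] [-0.4  0. ]
armline near ring [ 507.3 -139.5   45.1] [-0.2  0.1] [ 0.3 -0. ]
armline far [ 481.3 -141.2   44.3] [ 0. -0.] [-0.1  0. ]
arm corner L [ 427.4 -119.5   43.8] [ 0.2 -0.1] [-0.3  0. ]
arm corner R [ 429.7 -167.1   39.2] [-0.1  0. ] [ 0.1 -0. ]
pin top [591.5 231.2  75.9] [ 0.3 -0.2] [-0.4  0. ]
pin flange [593.8 232.5  41.3] [ 0.1 -0. ] [-0.1  0. ]
dir -175.97660410889844 185.70964164121804
dir -176.09552489014732 185.21119172703263
```

```bash
cat >> h.py <<'E'
from scipy.spatial.transform import Rotation as Ro
def go(xyz,yaw=None):
    s=env.state(); R=Ro.from_euler('xyz',s['ee_rot'],degrees=True).as_matrix()
    d=R.T@(np.array(xyz)-s['ee_pos']); 
    t=0
    if yaw is not None: t=-((yaw-s['ee_rot'][2]+180)%360-180)   # tool z is down
    print("t",round(s['time_s'],2),"pos",s['ee_pos'].round(1),"rot",s['ee_rot'].round(2),"w",round(s['gripper_width'],1),"F",s['force'].round(1))
    print("shares",(d/500).round(4),"turn",round(t/45,4),"dist",np.linalg.norm(d).round(1))
    return d
E
python3 - <<'E'
from h import *
go([592.6,231.8,150]); print(atz("top",(170+(470-360)/4.5,155+300/4.5),70))
E
```

```text
t 0.15 pos [147.  555.4 184.1] rot [-179.92   -0.    165.17] w 91.2 F [ 0.7  0.3 -0.4]
shares [-1.0271 -0.3975  0.0688] turn 0.0 dist 551.8
[511.92320881 256.01470723]
```

arm_command --pt "0 -1 -0.387 0.066 0" --pt "0 -1 -0.387 0.066 0" --pt "0 -1 -0.387 0.066 0" --pt "0 -1 -0.387 0.066 0" --pt "0 -1 -0.387 0.066 0" --pt "0 -1 -0.387 0.066 0" --pt "0 -1 -0.387 0.066 0" --pt "0 -1 -0.387 0.066 0"

```text
time_s: 0.82
ee_pos: [417.4, 358.6, 163.8]
ee_rot: [-179.9, -0.0, 165.2]
force: [0.6, 0.8, -0.2]
gripper_width: 91.0
```

```bash
python3 - <<'E'
from h import *
go([592.6,231.8,130])
E
```

```text
t 0.82 pos [417.4 358.6 163.8] rot [-1.7992e+02 -1.0000e-02  1.6517e+02] w 91.0 F [ 0.6  0.8 -0.2]
shares [-0.4036 -0.1554  0.0677] turn 0.0 dist 218.9
```

arm_command --pt "0 -0.404 -0.155 0.068 0" --pt "0 -0.404 -0.155 0.068 0" --pt "0 -0.404 -0.155 0.068 0" --pt "0 -0.404 -0.155 0.068 0" --pt "0 -0.404 -0.155 0.068 0" --pt "0 -0.404 -0.155 0.068 0" --pt "0 -0.404 -0.155 0.068 0" --pt "0 -0.404 -0.155 0.068 0"

```text
time_s: 1.48
ee_pos: [592.5, 231.6, 129.1]
ee_rot: [-179.9, -0.1, 165.1]
force: [-0.1, 0.2, -0.3]
gripper_width: 91.4
```

```bash
cat >> h.py <<'E'
def wproj(X,s):
    p=env.camera_params("wrist");K=np.array(p["camera_matrix"]);H=np.array(p["hand_eye"])
    R=Ro.from_euler('xyz',s['ee_rot'],degrees=True).as_matrix()
    x=R.T@(np.array(X)-s['ee_pos']); c=np.linalg.inv(H)@np.append(x,1); c=c[:3]
    rr=np.hypot(c[0],c[1]);th=np.arctan2(rr,c[2]);return np.array([K[0,2]+K[0,0]*th*c[0]/rr,K[1,2]+K[1,1]*th*c[1]/rr])
def watz(uv,z,s):
    p=env.camera_params("wrist");K=np.array(p["camera_matrix"]);H=np.array(p["hand_eye"])
    R=Ro.from_euler('xyz',s['ee_rot'],degrees=True).as_matrix()
    d=np.array([(uv[0]-K[0,2])/K[0,0],(uv[1]-K[1,2])/K[1,1]]);th=np.hypot(*d)
    r=np.append(d/th*np.sin(th),np.cos(th)); o=R@H[:3,3]+s['ee_pos']; r=R@(H[:3,:3]@r)
    return (o+r*(z-o[2])/r[2])[:2]
E
python3 - <<'E'
from h import *
s=env.state();im=env.grab_frame("wrist");cv2.imwrite("pics/w1.png",im[:,:,::-1])
go([592.6,231.8,50]); print(wproj([592.6,231.8,76],s))
E
```

```text
t 1.53 pos [591.9 232.4 129.6] rot [-1.7991e+02 -1.0000e-01  1.6517e+02] w 91.5 F [-0.3  0.6  0. ]
shares [-0.0019 -0.0005  0.1592] turn 0.0 dist 79.6
[277.28313567 222.92774845]
```

View pics/w1.png

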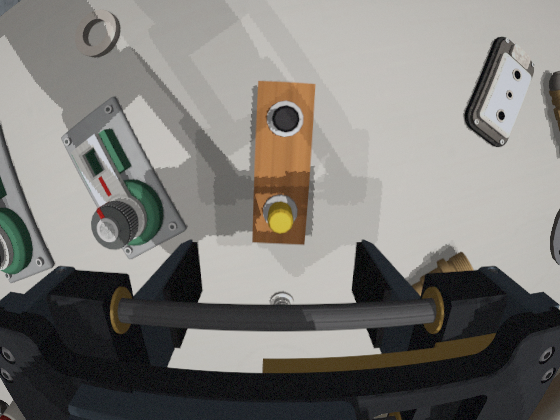

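The wrist view shows the yellow handle top at (281,220). I predicted (277,223), so they agree to about 2 mm. I'll go down and grip.

arm_command --pt "0 -0.001 -0.001 0.08 0" --pt "0 -0.001 -0.001 0.159 0" --pt "0 -0.001 -0.001 0.159 0" --pt "0.6 -0.001 -0.001 0.159 0" --pt "1 -0.001 -0.001 0.159 0" --pt "1 -0.001 -0.001 0.159 0" --pt "1 -0.001 -0.001 0.159 0" --pt "1 -0.001 -0.001 0.159 0" --squeeze 30

```text
time_s: 2.2
ee_pos: [593.1, 232.2, 52.1]
ee_rot: [180.0, 0.1, 165.2]
force: [0.9, -0.3, 0.0]
gripper_width: 60.7
```

arm_command --pt "1 0 0 0.004 0" --pt "1 0 0 0.004 0" --pt "1 0 0 0.004 0" --pt "1 0 0 0.004 0" --pt "1 0 0 0.004 0" --pt "1 0 0 0.004 0" --pt "1 0 0 0.004 0" --pt "1 0 0 0.004 0"

```text
time_s: 2.87
ee_pos: [593.1, 232.2, 50.1]
ee_rot: [180.0, 0.1, 165.2]
force: [1.0, -0.0, 0.9]
gripper_width: 7.5
```

```bash
python3 - <<'E'
from h import *
for n in ["wrist","scene"]:
    im=env.grab_frame(n);cv2.imwrite(f"pics/{n}2.png",im[:,:,::-1])
im=env.grab_frame("top");a=cv2.imread("pics/scene2.png")[130:270,150:330]
b=im[130:270,140:320,::-1]
cv2.imwrite("pics/c3.png",np.hstack([cv2.resize(x,None,fx=2.2,fy=2.2) for x in (a,b)]))
print(env.state()['gripper_width'])
E
```

```text
0.6759791401559528
```

View pics/wrist2.png

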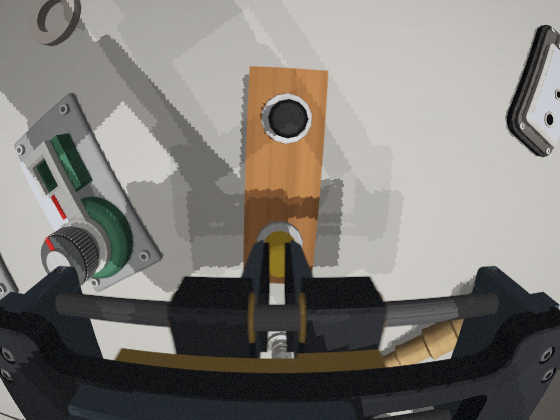

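View pics/c3.png

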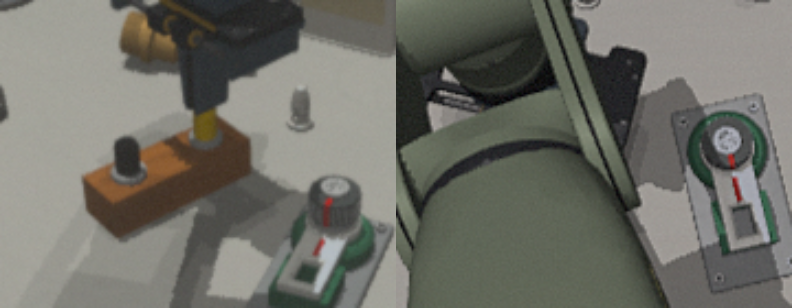

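```bash
python3 - <<'E'
from h import *
s=env.state();print(s['ee_pos'],s['ee_rot'],s['gripper_width'],s['force'],s['torque'])
for X in ([592.6,231.8,76],[592.6,231.8,46],[593,232,50],[577,232,50],[577,232,76]): print(X,wproj(X,s),proj("scene",X))
a=cv2.imread("pics/wrist2.png")[200:320,200:360];b=cv2.imread("pics/scene2.png")[120:220,190:300]
cv2.imwrite("pics/c4.png",np.hstack([cv2.resize(a,(480,360)),cv2.resize(b,(320,360))]))
E
```

```text
[593.07579456 232.22970371  50.0857475 ] [1.79978418e+02 5.66499742e-02 1.65177991e+02] 0.6759791401559528 [-0.11291623  0.49269407  0.1424338 ] [-0.03414138 -0.03754308 -0.05755516]
[592.6, 231.8, 76] [276.15593775 264.33997213] [242.70067829 178.15319245]
[592.6, 231.8, 46] [276.1832083  245.07206111] [243.25951549 190.50808276]
[593, 232, 50] [276.62276706 247.82218937] [243.22151851 188.76038029]
[577, 232, 50] [270.35477759 225.94320372] [238.52675572 192.61499464]
[577, 232, 76] [269.56678472 240.6991683 ] [237.9602619  181.82582989]
```

View pics/c4.png

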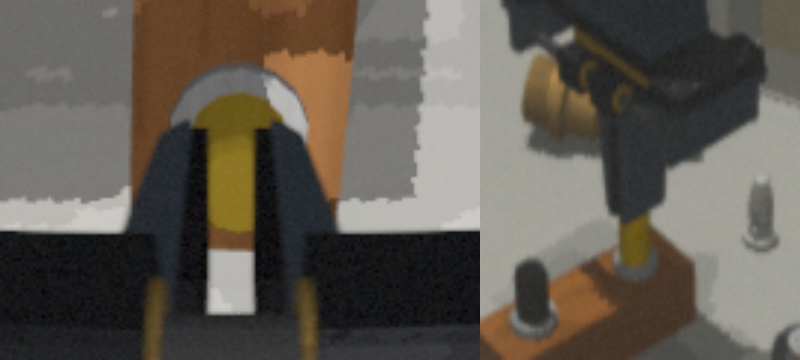

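```bash
python3 - <<'E'
from h import *
s=env.state();R=Ro.from_euler('xyz',s['ee_rot'],degrees=True).as_matrix()
for x in (16,0,-16):
  for z in (0,-20,-40):
    print(x,z,[wproj(R@np.array([x,y,z])+s['ee_pos'],s).round(0).tolist() for y in (45.5,-45.5,59,4)], proj("scene",R@np.array([x,0,z])+s['ee_pos']).round(0))
a=cv2.imread("pics/w1.png")[200:400,90:290];cv2.imwrite("pics/c5.png",cv2.resize(a,(600,600)))
E
```

```text
16 0 [[346.0, 225.0], [208.0, 225.0], [365.0, 225.0], [283.0, 225.0]] [237. 192.]
16 -20 [[352.0, 236.0], [202.0, 236.0], [374.0, 236.0], [284.0, 236.0]] [236. 183.]
16 -40 [[360.0, 249.0], [194.0, 249.0], [383.0, 248.0], [285.0, 249.0]] [236. 175.]
0 0 [[344.0, 247.0], [210.0, 247.0], [363.0, 247.0], [283.0, 248.0]] [243. 189.]
0 -20 [[350.0, 260.0], [204.0, 260.0], [371.0, 259.0], [284.0, 261.0]] [243. 180.]
0 -40 [[357.0, 275.0], [197.0, 275.0], [380.0, 274.0], [284.0, 276.0]] [242. 172.]
-16 0 [[342.0, 269.0], [212.0, 269.0], [361.0, 268.0], [283.0, 269.0]] [249. 186.]
-16 -20 [[348.0, 282.0], [206.0, 282.0], [368.0, 282.0], [283.0, 283.0]] [249. 177.]
-16 -40 [[355.0, 299.0], [199.0, 299.0], [376.0, 298.0], [284.0, 300.0]] [249. 169.]
```

View pics/c5.png

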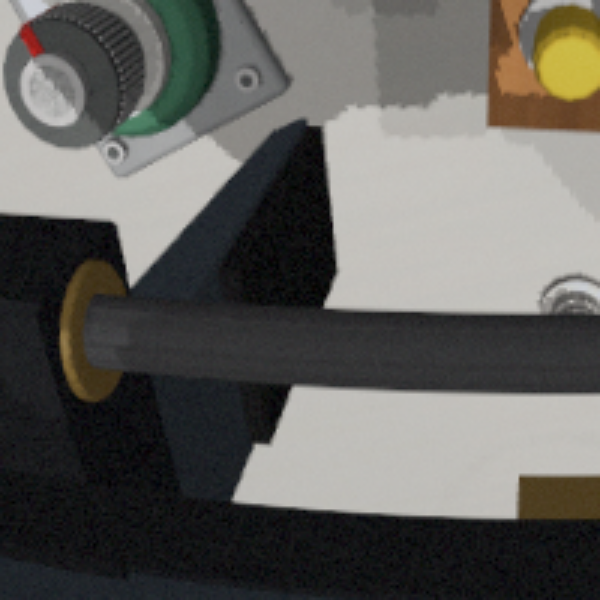

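View pics/scene2.png

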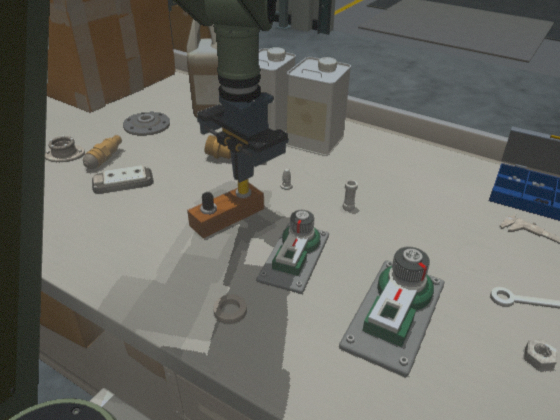

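In the wrist picture the real fingertips sit about 28 mm behind the reported TCP: the pad corners at (196,241) and (202,290) fit z ≈ -29. The scene view agrees, with the tip at row 180. The fingers closed just above the handle and touched nothing. I'll open, go lower by that offset and grip again.

arm_command --pt "0.2 0 0 0 0" --pt "0.2 0 0 0 0" --pt "0.2 0 0 0 0" --pt "0.2 0 0 0 0" --pt "0.2 0 0 0 0" --pt "0.2 0 0 0 0" --pt "0.2 0 0 0.0 0"

```text
time_s: 3.6
ee_pos: [593.1, 232.3, 50.1]
ee_rot: [180.0, 0.1, 165.2]
force: [-0.8, 0.3, -1.1]
gripper_width: 44.2
```

arm_command --pt "0.2 0 0 0.02 0" --pt "0.2 0 0 0.04 0" --pt "0.2 0 0 0.05 0" --pt "0.2 0 0 0.05 0"

```text
time_s: 3.93
ee_pos: [591.6, 231.6, 22.7]
ee_rot: [-179.9, -0.1, 165.2]
force: [-0.6, -0.2, -0.2]
gripper_width: 70.6
```

```bash
python3 - <<'E'
from h import *
go([592.6,231.8,24])
im=env.grab_frame("wrist")[:,:,::-1];b=env.grab_frame("scene")[120:220,190:300,::-1]
cv2.imwrite("pics/c6.png",np.hstack([cv2.resize(im[180:320,180:380],(514,360)),cv2.resize(b,(286,360))]))
E
```

```text
t 3.93 pos [591.6 231.6  22.7] rot [-1.7988e+02 -1.5000e-01  1.6518e+02] w 70.6 F [-0.6 -0.2 -0.2]
shares [-0.0019  0.0008 -0.0026] turn 0.0 dist 1.7
```

View pics/c6.png

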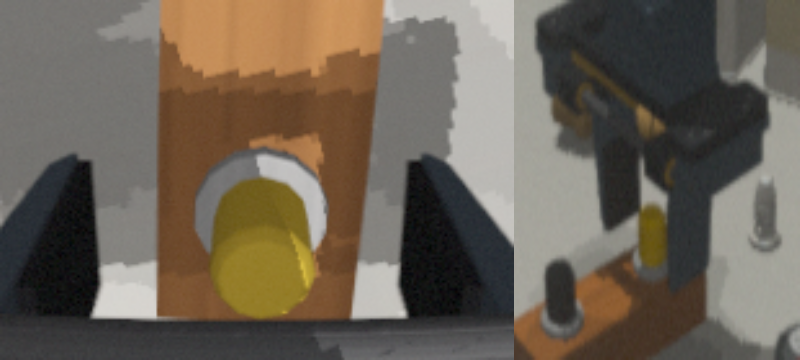

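```bash
python3 - <<'E'
from h import *
s=env.state()
print([proj("scene",[582,196,z]).round(0) for z in (30,40,50,60)])
print(watz((180+263/2.57,180+274/2.57),76,s),watz((180+260/2.57,180+(150+16)/2.57),46,s))
E
```

```text
[array([255., 205.]), array([255., 201.]), array([255., 197.]), array([255., 193.])]
[593.73171832 234.69688976] [582.51768473 237.35875199]
```

arm_command --pt "0.3 -0.002 0.006 -0.011 0" --pt "0.5 -0.002 0.006 -0.011 0" --pt "1 -0.002 0.006 -0.011 0" --pt "1 -0.002 0.006 -0.011 0" --pt "1 -0.002 0.006 -0.011 0" --pt "1 -0.002 0.006 -0.011 0" --pt "1 -0.002 0.006 -0.011 0" --pt "1 -0.002 0.006 -0.011 0" --squeeze 30

```text
time_s: 4.7
ee_pos: [594.4, 234.6, 29.8]
ee_rot: [-180.0, -0.0, 165.2]
force: [-0.5, -0.4, -0.1]
gripper_width: 22.7
```

arm_command --pt "1 0 0 0 0" --pt "1 0 0 0 0" --pt "1 0 0 0 0" --pt "1 0 0 0 0"

```text
time_s: 5.03
ee_pos: [594.4, 234.6, 29.8]
ee_rot: [-180.0, -0.0, 165.2]
force: [-1.3, 0.2, -0.1]
gripper_width: 20.6
```

arm_command --pt "1 0 0 -0.04 0" --pt "1 0 0 -0.09 0" --pt "1 0 0 -0.16 0" --pt "1 0 0 -0.2 0" --pt "1 0 0 -0.2 0"

```text
time_s: 5.45
ee_pos: [597.5, 235.8, 135.2]
ee_rot: [179.7, 0.5, 165.2]
force: [1.4, 0.5, -1.0]
gripper_width: 20.5
```

```bash
python3 - <<'E'
from h import *
go([459,-142,130],184)
im=env.grab_frame("wrist")[:,:,::-1];b=env.grab_frame("scene")[80:220,190:300,::-1]
cv2.imwrite("pics/c7.png",np.hstack([cv2.resize(im[160:300,180:380],(514,360)),cv2.resize(b,(283,360))]))
E
```

```text
t 5.45 pos [597.5 235.8 135.2] rot [179.7    0.46 165.18] w 20.5 F [ 1.4  0.5 -1. ]
shares [ 0.0746 -0.8014  0.0056] turn -0.4182 dist 402.5
```

View pics/c7.png

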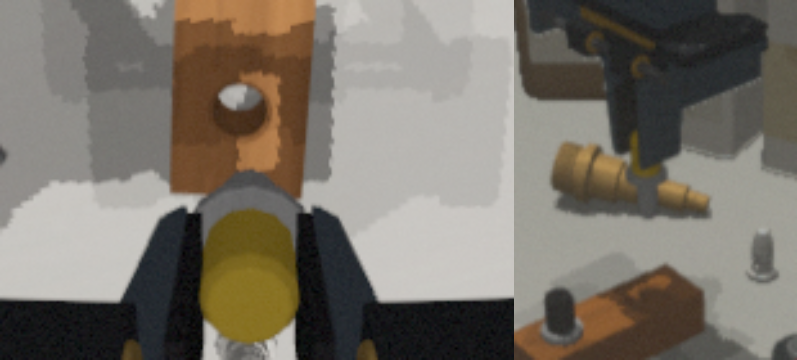

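```bash
python3 - <<'E'
from h import *
s=env.state();R=Ro.from_euler('xyz',s['ee_rot'],degrees=True).as_matrix()
for uv,dz in (((276.9,275.6),46),):
    w=watz(uv,s['ee_pos'][2]+dz,s); print(w, R.T@np.append(w-s['ee_pos'][:2],dz))
print(wproj(s['ee_pos']+R@[0,0,-46],s))
E
```

```text
[591.19266024 235.44751975] [  3.33442032  -0.11133925 -46.00171967]
[277.10125565 281.05196814]
```

arm_command --pt "1 0.009 -0.1 0.0 -0.05" --pt "1 0.019 -0.2 0.0 -0.1" --pt "1 0.028 -0.3 0.0 -0.15" --pt "1 0.037 -0.4 0.0 -0.2" --pt "1 0.047 -0.5 0.0 -0.26" --pt "1 0.056 -0.6 0.0 -0.31" --pt "1 0.065 -0.7 0.0 -0.36" --pt "1 0.073 -0.78 0.0 -0.418"

```text
time_s: 6.22
ee_pos: [477.0, -79.5, 128.1]
ee_rot: [180.0, -0.2, -175.9]
force: [0.1, -0.8, -0.7]
gripper_width: 20.6
```

```bash
python3 - <<'E'
from h import *
go([460.5,-142.5,115],184)
E
```

```text
t 6.22 pos [477.  -79.5 128.1] rot [ 179.96   -0.2  -175.86] w 20.6 F [ 0.1 -0.8 -0.7]
shares [ 0.042  -0.1232  0.0262] turn 0.003 dist 66.4
```

arm_command --pt "1 0.02 -0.06 0.0 0" --pt "1 0.042 -0.123 0.015 0" --pt "1 0.042 -0.123 0.026 0" --pt "1 0.042 -0.123 0.026 0" --pt "1 0.042 -0.123 0.026 0"

```text
time_s: 6.63
ee_pos: [459.4, -141.7, 113.6]
ee_rot: [179.8, -0.4, -175.9]
force: [-0.5, -0.0, -0.9]
gripper_width: 20.7
```

```bash
python3 - <<'E'
from h import *
s=env.state()
im=env.grab_frame("wrist")[:,:,::-1];b=env.grab_frame("scene")[:,:,::-1];go([460.5,-142.5,80],184)
cv2.imwrite("pics/w8.png",im);cv2.imwrite("pics/s8.png",b)
cv2.imwrite("pics/c8.png",np.hstack([cv2.resize(im[130:300,180:380],(494,420)),cv2.resize(b[220:360,340:440],(300,420))]))
np.save("s8.npy",np.r_[s['ee_pos'],s['ee_rot']])
E
```

```text
t 6.73 pos [ 460.5 -141.2  114.6] rot [ 179.91   -0.26 -175.78] w 20.7 F [-0.1 -0.8 -1.3]
shares [-0.0001 -0.0026  0.0692] turn 0.0048 dist 34.6
```

View pics/c8.png

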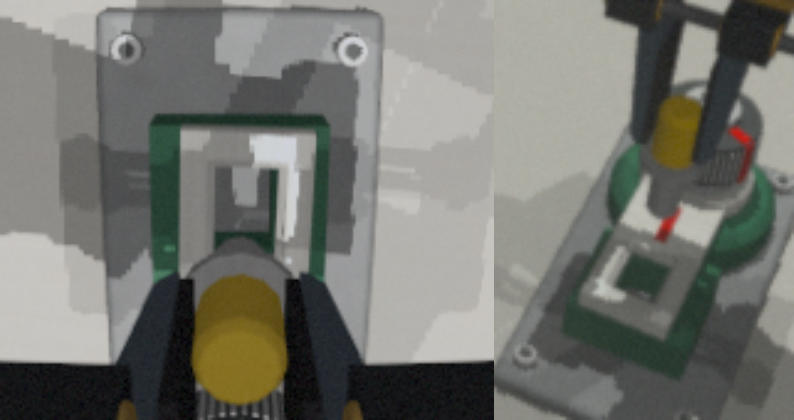

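```bash
python3 - <<'E'
from h import *
v=np.load("s8.npy");s=dict(ee_pos=v[:3],ee_rot=v[3:]);print(v.round(2))
f=lambda c,r,z:print((c,r,z),watz((180+c/2.47,130+r/2.47),z,s).round(1))
for c,r in ((180,127),(318,127),(205,163),(298,163),(216,168),(277,168),(216,230),(272,230)): f(c,r,45.5)
for c,r in ((125,49),(351,50)): f(c,r,13)
# pin handle top, flange
f(240,365,v[2]+46); f(240,262,v[2]+16)
a=np.radians(-176);print(np.array([543.8,-138])+85*np.array([np.cos(a),np.sin(a)]))
E
```

```text
[ 4.5938e+02 -1.4166e+02  1.1363e+02  1.7985e+02 -3.8000e-01 -1.7590e+02]
(180, 127, 45.5) [ 428.8 -164. ]
(318, 127, 45.5) [ 425.4 -117. ]
(205, 163, 45.5) [ 440.8 -154.7]
(298, 163, 45.5) [ 438.5 -122.7]
(216, 168, 45.5) [ 442.3 -150.8]
(277, 168, 45.5) [ 440.8 -129.8]
(216, 230, 45.5) [ 464.8 -149.3]
(272, 230, 45.5) [ 463.4 -129.7]
(125, 49, 13) [ 406.5 -188.3]
(351, 50, 13) [ 400.8 -103.4]
(240, 365, np.float64(159.62988037420558)) [ 457.6 -141.9]
(240, 262, np.float64(129.62988037420558)) [ 444.9 -142.7]
[ 459.00705573 -143.92930027]
```

```bash
python3 - <<'E'
from h import *
go([460.5,-140.3,73],184)
E
```

```text
t 6.73 pos [ 460.5 -141.2  114.6] rot [ 179.91   -0.26 -175.78] w 20.7 F [-0.1 -0.8 -1.3]
shares [-0.0005  0.0018  0.0832] turn 0.0048 dist 41.6
```

arm_command --pt "1 0 0.002 0.03 0.005" --pt "1 0 0.002 0.06 0.005" --pt "1 0 0.002 0.083 0.005" --pt "1 0 0.002 0.083 0.005" --pt "1 0 0.002 0.083 0.005"

```text
time_s: 7.15
ee_pos: [460.4, -139.1, 72.9]
ee_rot: [179.9, -0.3, -175.9]
force: [0.1, -0.5, -1.4]
gripper_width: 20.8
```

```bash
python3 - <<'E'
from h import *
s=env.state();im=env.grab_frame("wrist")[:,:,::-1];b=env.grab_frame("scene")[:,:,::-1];go([460.5,-140.3,55],184)
cv2.imwrite("pics/c9.png",np.hstack([cv2.resize(im[130:300,180:380],(494,420)),cv2.resize(b[240:370,345:437],(297,420))]))
E
```

```text
t 7.25 pos [ 461.2 -139.8   73.9] rot [ 1.7995e+02 -1.7000e-01 -1.7594e+02] w 21.4 F [-0.3 -0.3 -0.2]
shares [ 0.0013 -0.0009  0.0378] turn 0.0014 dist 18.9
```

View pics/c9.png

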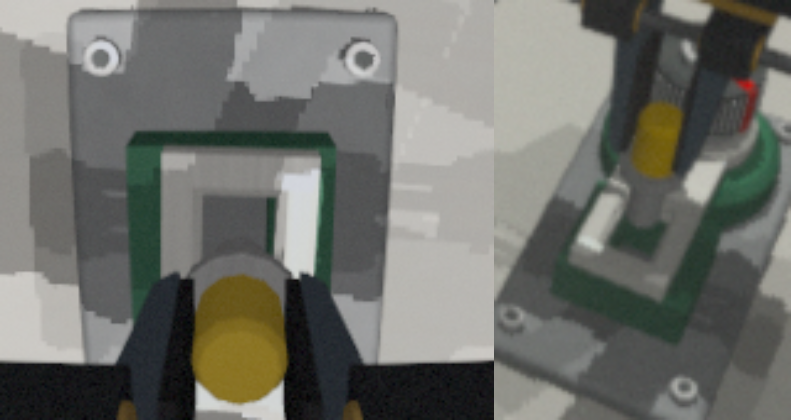

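arm_command --pt "1 0.001 0 0.012 0" --pt "1 0.001 0 0.024 0" --pt "1 0.001 0 0.036 0" --pt "1 0.001 0 0.036 0"

```text
time_s: 7.58
ee_pos: [459.6, -139.5, 54.7]
ee_rot: [179.9, -0.3, -175.9]
force: [-0.0, -0.2, -0.7]
gripper_width: 20.4
```

arm_command --pt "1 0 0 0.012 0" --pt "1 0 0 0.024 0" --pt "1 0 0 0.034 0" --pt "1 0 0 0.034 0"

```text
time_s: 7.92
ee_pos: [459.4, -139.6, 37.7]
ee_rot: [179.9, -0.3, -175.9]
force: [-2.0, 0.1, 1.9]
gripper_width: 20.7
```

```bash
python3 - <<'E'
from h import *
s=env.state();im=env.grab_frame("wrist")[:,:,::-1];b=env.grab_frame("scene")[:,:,::-1];go([460.5,-140.3,35],184)
cv2.imwrite("pics/c10.png",np.hstack([cv2.resize(im[130:300,180:380],(494,420)),cv2.resize(b[240:370,345:437],(297,420))]))
E
```

```text
t 8.02 pos [ 459.3 -139.6   37.7] rot [ 179.9    -0.33 -175.93] w 20.4 F [-1.6 -0.1  3. ]
shares [-0.0023 -0.0015  0.0054] turn 0.0015 dist 3.0
```

View pics/c10.png

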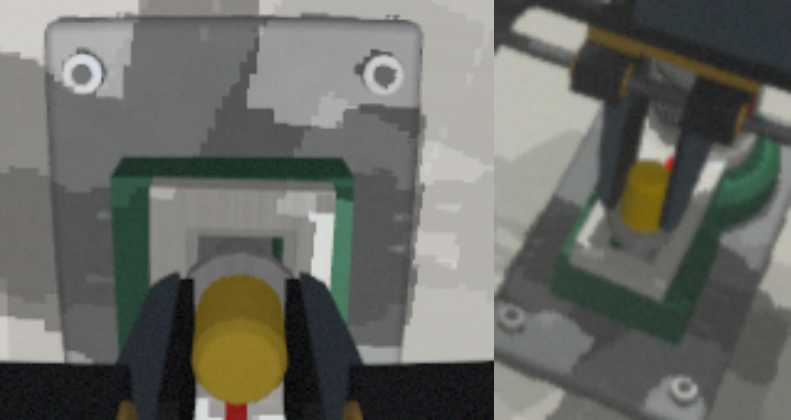

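arm_command --pt "1 -0.002 0 0.003 0" --pt "1 -0.002 0 0.005 0" --pt "1 -0.002 0 0.005 0"

```text
time_s: 8.27
ee_pos: [459.9, -139.9, 37.4]
ee_rot: [179.9, -0.4, -175.9]
force: [-6.9, 0.0, 22.0]
gripper_width: 21.2
```

arm_command --pt "0.45 0 0 0 0" --pt "0.45 0 0 0 0" --pt "0.45 0 0 0 0" --pt "0.45 0 0 0 0" --pt "0.45 0 0 0 0" --pt "0.45 0 0 0 0"

```text
time_s: 8.77
ee_pos: [459.8, -139.8, 37.0]
ee_rot: [179.9, -0.4, -175.9]
force: [1.3, -0.1, 0.2]
gripper_width: 49.9
```

```bash
python3 - <<'E'
from h import *
s=env.state();im=env.grab_frame("wrist")[:,:,::-1];b=env.grab_frame("scene")[:,:,::-1];go([460.5,-140.3,120],184)
cv2.imwrite("pics/c11.png",np.hstack([cv2.resize(im[130:300,180:380],(494,420)),cv2.resize(b[240:370,345:437],(297,420))]))
E
```

```text
t 8.87 pos [ 459.8 -139.8   37.1] rot [ 179.93   -0.38 -175.9 ] w 50.2 F [-0.1  0.4 -0.2]
shares [-0.0002 -0.0008 -0.1657] turn 0.0021 dist 82.9
```

View pics/c11.png

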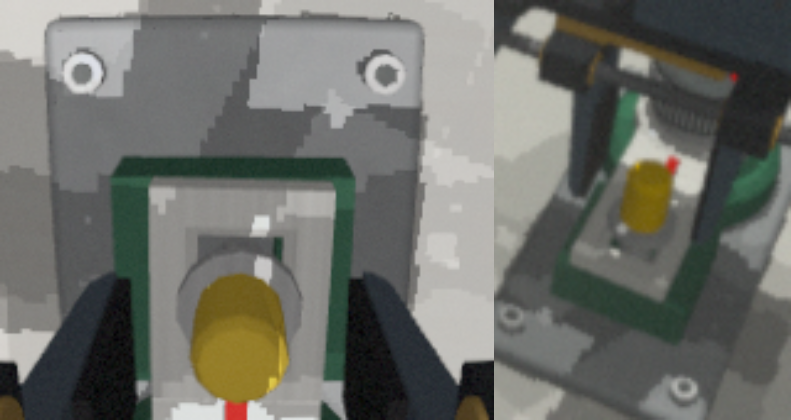

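arm_command --pt "0.3 0 0 -0.05 0" --pt "0.0 0 0 -0.12 0" --pt "0 0 0 -0.19 0" --pt "0 -0.08 0 -0.19 0" --pt "0 -0.16 0 -0.19 0" --pt "0 -0.22 0 -0.19 0" --pt "0 -0.22 0 -0.19 0" --pt "0 -0.22 0 -0.19 0"

```text
time_s: 9.53
ee_pos: [570.8, -131.7, 130.5]
ee_rot: [179.9, -0.5, -175.8]
force: [0.9, -0.3, 0.0]
gripper_width: 90.8
```

```bash
python3 - <<'E'
from h import *
s=env.state();im=env.grab_frame("wrist")[:,:,::-1];b=env.grab_frame("scene")[:,:,::-1];go([543.8,-138,38],184)
np.save("s12.npy",np.r_[s['ee_pos'],s['ee_rot']]);cv2.imwrite("pics/w12.png",im);cv2.imwrite("pics/s12.png",b)
cv2.imwrite("pics/c12.png",np.hstack([cv2.resize(im[80:290,180:380],(476,500)),cv2.resize(b[240:370,345:429],(323,500))]))
E
```

```text
t 9.63 pos [ 568.9 -131.9  130.7] rot [ 179.9    -0.51 -175.9 ] w 91.1 F [-0.4  0.4 -1. ]
shares [ 0.0492 -0.0089  0.1859] turn 0.0021 dist 96.3
```

View pics/c12.png

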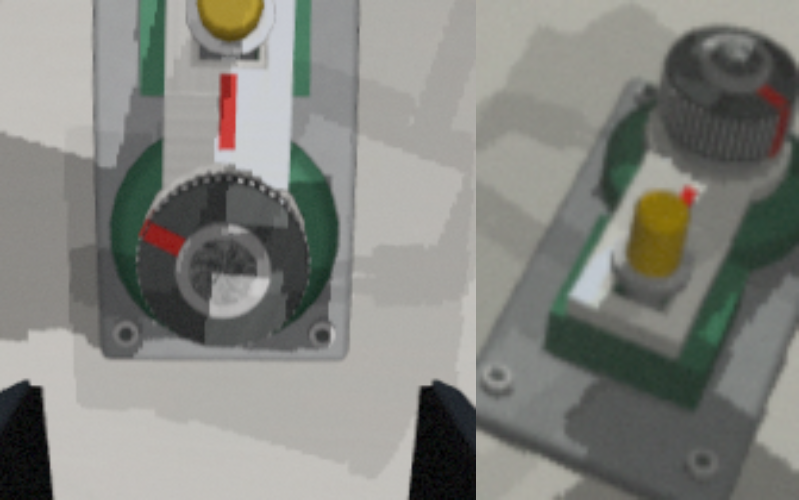

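```bash
python3 - <<'E'
from h import *
v=np.load("s12.npy");s=dict(ee_pos=v[:3],ee_rot=v[3:])
g=lambda c,r,z:watz((180+c/2.38,80+r/2.38),z,s)
c=g(223,270,90);print("cap",c,g(223,270,85.5)); 
for p in ((137,262),(308,262)): print("edge",g(*p,80))
r=[g(143,231,85.5),g(182,250,85.5)];print("red",r)
a=[g(228,75,45.5),g(227,149,45.5)];print("armline",a)
c=(c+g(223,270,85.5))/2
da=a[0]-a[1];A=np.degrees(np.arctan2(*da[::-1]));print("arm ang",A, np.degrees(np.arctan2(*(a[0]-c)[::-1])))
for q in r: print(np.degrees(np.arctan2(*(q-c)[::-1])))
print(np.degrees(np.arctan2(*(r[0]-r[1])[::-1])))
for q in ((125,333),(322,335)):print("screw",g(*q,13))
E
```

```text
cap [ 542.99075806 -136.20622445] [ 544.01726129 -136.16327693]
edge [ 544.53151618 -164.92662746]
edge [ 540.42731192 -108.07093267]
red [array([ 532.90247478, -162.86871907]), array([ 538.32057486, -149.88414635])]
armline [array([ 480.07344818, -139.19917149]), array([ 507.39186208, -137.57646549])]
arm ang -176.60064128853944 -177.27917048329246
-111.6679139297659
-110.72511873948147
-112.64941646350603
screw [ 591.43133056 -175.93272975]
screw [586.15109825 -90.61677693]
```

arm_command --pt "0 0.025 -0.006 0.03 0" --pt "0 0.05 -0.0065 0.06 0" --pt "0 0.05 -0.0065 0.1 0" --pt "0 0.05 -0.0065 0.14 0" --pt "0 0.05 -0.0065 0.17 0" --pt "0 0.05 -0.0065 0.186 0" --pt "0 0.05 -0.0065 0.186 0"

```text
time_s: 10.22
ee_pos: [540.9, -136.5, 36.5]
ee_rot: [179.8, -0.7, -175.9]
force: [-0.5, -0.0, -0.6]
gripper_width: 90.9
```

```bash
python3 - <<'E'
from h import *
s=env.state();im=env.grab_frame("wrist")[:,:,::-1];b=env.grab_frame("scene")[:,:,::-1];go([543.5,-136.5,38],184)
cv2.imwrite("pics/c13.png",np.hstack([cv2.resize(im[130:340,150:400],(500,420)),cv2.resize(b[220:350,345:437],(297,420))]))
E
```

```text
t 10.32 pos [ 543.1 -137.    38.6] rot [ 179.9    -0.49 -175.92] w 91.4 F [-0.7  0.3  0.1]
shares [-0.0008  0.0009  0.0011] turn 0.0017 dist 0.8
```

View pics/c13.png

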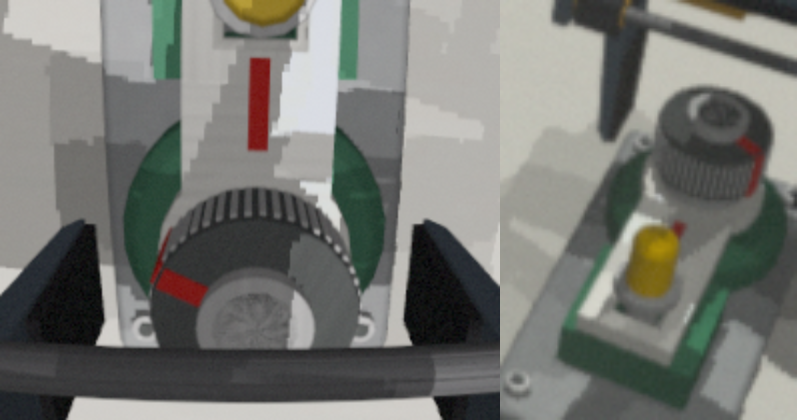

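```bash
python3 - <<'E'
from h import *
for x in (527,543):
  for y in (-91,-80): print(x,y,[proj("scene",[x,y,z]).round(0).tolist() for z in (50,60,70,80)])
E
```

```text
527 -91 [[378.0, 269.0], [379.0, 264.0], [380.0, 260.0], [380.0, 255.0]]
527 -80 [[372.0, 266.0], [373.0, 262.0], [373.0, 257.0], [374.0, 253.0]]
543 -91 [[382.0, 263.0], [383.0, 259.0], [383.0, 254.0], [384.0, 250.0]]
543 -80 [[376.0, 261.0], [377.0, 256.0], [377.0, 252.0], [378.0, 247.0]]
```

arm_command --pt "0.3 0 0 0 0" --pt "0.6 0 0 0 0" --pt "1 0 0 0 0" --pt "1 0 0 0 0" --pt "1 0 0 0 0" --pt "1 0 0 0 0" --pt "1 0 0 0 0" --pt "1 0 0 0 0" --squeeze 40

```text
time_s: 10.98
ee_pos: [543.2, -136.2, 38.8]
ee_rot: [179.8, -0.5, -175.9]
force: [-0.6, 4.8, 3.0]
gripper_width: 55.3
```

Gripped at 55.3 mm. I'll turn clockwise in steps, which is a positive turn about the downward tool z.

arm_command --pt "1 0 0 0 0.1" --pt "1 0 0 0 0.2" --pt "1 0 0 0 0.3" --pt "1 0 0 0 0.4" --pt "1 0 0 0 0.5" --pt "1 0 0 0 0.6" --pt "1 0 0 0 0.7" --pt "1 0 0 0 0.7"

```text
time_s: 11.65
ee_pos: [543.1, -136.5, 38.8]
ee_rot: [-179.9, -0.5, 152.5]
force: [-1.2, -0.5, 1.4]
gripper_width: 55.4
```

```bash
python3 - <<'E'
from h import *
s=env.state();print(s['torque'],s['qpos'].round(1));im=env.grab_frame("wrist")[:,:,::-1];b=env.grab_frame("scene")[:,:,::-1];go([543.5,-136.5,38],184)
cv2.imwrite("pics/c14.png",np.hstack([cv2.resize(im[130:340,150:400],(500,420)),cv2.resize(b[220:350,345:437],(297,420))]))
E
```

```text
[ 0.55432892 -0.13877475  0.0443519 ] [-15.3  24.8 102.8  -0.   53.  -77.7]
t 11.75 pos [ 543.1 -136.5   38.7] rot [-179.88   -0.49  152.64] w 55.4 F [-1.1 -0.6  1.7]
shares [-0.0007  0.0004  0.0015] turn -0.6968 dist 0.8
```

View pics/c14.png

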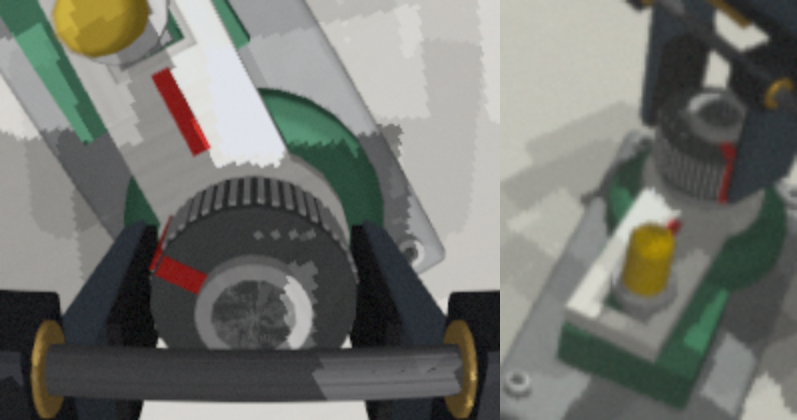

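arm_command --pt "1 0 0 0 0.1" --pt "1 0 0 0 0.2" --pt "1 0 0 0 0.3" --pt "1 0 0 0 0.4" --pt "1 0 0 0 0.5" --pt "1 0 0 0 0.6" --pt "1 0 0 0 0.7" --pt "1 0 0 0 0.7"

```text
time_s: 12.42
ee_pos: [543.0, -136.9, 38.8]
ee_rot: [-179.6, -0.3, 121.2]
force: [-3.1, -2.4, 2.0]
gripper_width: 55.3
```

```bash
python3 - <<'E'
from h import *
s=env.state();print(s['torque'],s['qpos'].round(1));im=env.grab_frame("wrist")[:,:,::-1];b=env.grab_frame("scene")[:,:,::-1];go([543.5,-136.5,38],184)
np.save("s15.npy",np.r_[s['ee_pos'],s['ee_rot']]);cv2.imwrite("pics/w15.png",im)
cv2.imwrite("pics/c15.png",np.hstack([cv2.resize(im[130:340,150:400],(500,420)),cv2.resize(b[220:350,345:437],(297,420))]))
E
```

```text
[ 0.38913159 -0.61416569 -0.03948593] [-15.3  24.7 102.8  -0.   52.9 -46.4]
t 12.52 pos [ 543.  -136.8   38.8] rot [-179.63   -0.34  121.29] w 55.3 F [-3.4 -2.1  0.8]
shares [-0.      0.0012  0.0015] turn -1.3936 dist 1.0
```

View pics/c15.png

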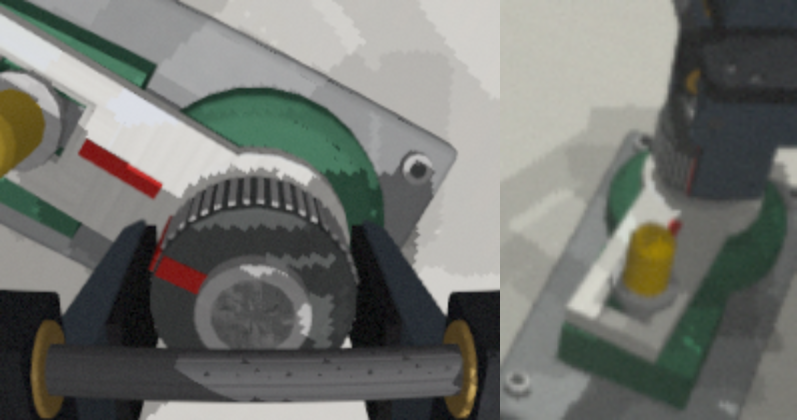

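```bash
python3 - <<'E'
from h import *
v=np.load("s15.npy");s=dict(ee_pos=v[:3],ee_rot=v[3:])
g=lambda c,r,z:watz((150+c/2,130+r/2),z,s)
r=[g(157,265,85.5),g(205,285,85.5)];a=[g(83,146,45.5),g(159,190,45.5)]
c=np.array([543.3,-136.5]); d=lambda u:np.degrees(np.arctan2(u[1],u[0]))
print(r,a,g(252,313,88)); print("red",d(r[0]-c),d(r[1]-c),d(r[0]-r[1]),"arm",d(a[0]-c),d(a[1]-c),d(a[0]-a[1]))
cv2.imwrite("pics/c16.png",cv2.resize(cv2.imread("pics/w15.png")[180:300,140:280],(700,600),interpolation=cv2.INTER_CUBIC))
E
```

```text
[array([ 516.0095637 , -140.67397119]), array([ 529.68211425, -139.05611356])] [array([ 480.0816087 , -136.81414563]), array([ 508.04558944, -136.84967696])] [ 543.98160651 -138.6071765 ]
red -171.30421041145905 -169.36912717111144 -173.25163395067284 arm -179.7152874283536 -179.4317205534999 179.9271994245594
```

View pics/c16.png

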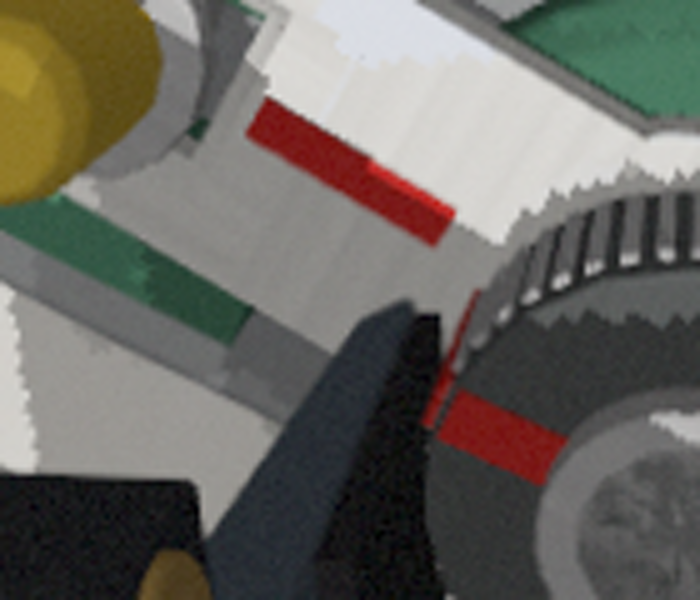

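arm_command --pt "1 0 0 0 0.06" --pt "1 0 0 0 0.12" --pt "1 0 0 0 0.125" --pt "1 0 0 0 0.125"

```text
time_s: 12.85
ee_pos: [542.9, -136.9, 38.8]
ee_rot: [-179.6, -0.3, 115.8]
force: [-3.4, -1.4, 2.2]
gripper_width: 55.0
```

arm_command --pt "0 0 0 0 0" --pt "0 0 0 0 0" --pt "0 0 0 0 0" --pt "0 0 0 0 0" --pt "0 0 0 0 0" --pt "0 0 0 0 0"

```text
time_s: 13.35
ee_pos: [543.0, -136.9, 38.8]
ee_rot: [-179.6, -0.3, 115.8]
force: [0.3, 0.3, 0.9]
gripper_width: 90.4
```

```bash
python3 - <<'E'
from h import *
s=env.state();print(s['gripper_width']);go([570,-132,135],184);go([543.3,-136.5,135])
E
```

```text
90.37391290562661
t 13.35 pos [ 543.  -136.9   38.8] rot [-179.6    -0.29  115.82] w 90.4 F [0.3 0.3 0.9]
shares [-0.0137  0.0515 -0.1929] turn -1.5152 dist 100.1
t 13.35 pos [ 543.  -136.9   38.8] rot [-179.6    -0.29  115.82] w 90.4 F [0.3 0.3 0.9]
shares [ 0.0014 -0.0005 -0.1925] turn 0.0 dist 96.2
```

Next I'll rise straight up, then turn back so I can look along the arm.

arm_command --pt "0 0 0 -0.06 0" --pt "0 0 0 -0.13 0" --pt "0 0 0 -0.19 0" --pt "0 0 0 -0.193 -0.2" --pt "0 -0.007 0.025 -0.193 -0.4" --pt "0 -0.014 0.051 -0.193 -0.6" --pt "0 -0.014 0.051 -0.193 -0.8" --pt "0 -0.014 0.051 -0.193 -1"

```text
time_s: 14.02
ee_pos: [570.4, -132.1, 135.0]
ee_rot: [-179.9, -0.5, 152.0]
force: [-1.3, 0.4, -0.4]
gripper_width: 91.2
```

arm_command --pt "0 0 0 0 -0.17" --pt "0 0 0 0 -0.34" --pt "0 0 0 0 -0.5" --pt "0 0 0 0 -0.52" --pt "0 0 0 0 -0.52" --pt "0 0 0 0 -0.52" --pt "0 0 0 0 -0.52" --pt "0 0 0 0 -0.52"

```text
time_s: 14.68
ee_pos: [570.4, -132.1, 134.9]
ee_rot: [180.0, -0.5, 175.4]
force: [0.2, 1.4, -0.8]
gripper_width: 91.2
```

```bash
python3 - <<'E'
from h import *
s=env.state();im=env.grab_frame("wrist")[:,:,::-1];b=env.grab_frame("scene")[:,:,::-1];go([543.5,-136.5,38],120)
np.save("s17.npy",np.r_[s['ee_pos'],s['ee_rot']]);cv2.imwrite("pics/w17.png",im)
cv2.imwrite("pics/c17.png",np.hstack([cv2.resize(im[80:290,180:380],(476,500),interpolation=cv2.INTER_CUBIC),cv2.resize(b[240:370,345:429],(323,500))]))
E
```

```text
t 14.78 pos [ 570.4 -132.1  134.9] rot [179.95  -0.48 175.39] w 91.4 F [ 0.5 -0.2  0.1]
shares [ 0.0512 -0.0133  0.1943] turn 1.2309 dist 100.7
```

View pics/c17.png

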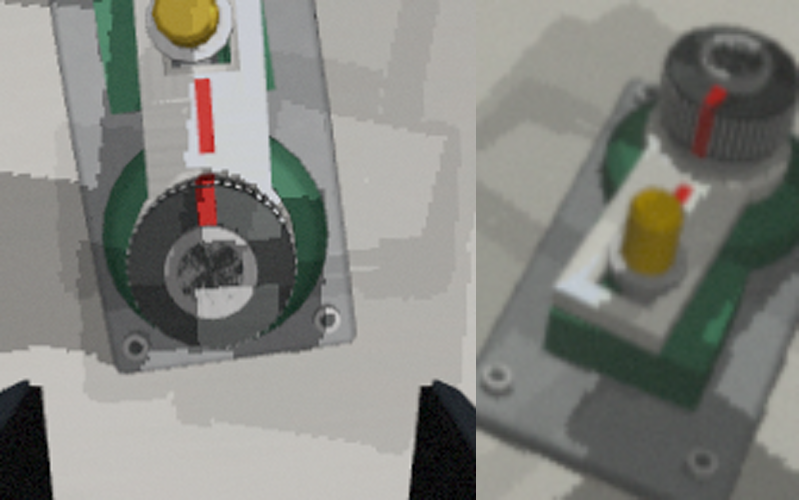

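```bash
python3 - <<'E'
from h import *
v=np.load("s17.npy");s=dict(ee_pos=v[:3],ee_rot=v[3:])
im=cv2.imread("pics/w17.png").astype(int);B,G,Rr=im[...,0],im[...,1],im[...,2]
m=((Rr>90)&(Rr>2.2*G)&(Rr>2.2*B)).astype(np.uint8);m[:,:240]=0;m[:,300:]=0;m[:90]=0;m[200:]=0
n,l,st,ce=cv2.connectedComponentsWithStats(m);print(st,ce)
d=lambda u:np.degrees(np.arctan2(u[1],u[0]))%360
out=[]
for i in range(1,n):
    if st[i,4]<15: continue
    ys,xs=np.where(l==i)
    for z in (45.5,85.5):
        W=np.array([watz((x,y),z,s) for x,y in zip(xs,ys)]);c=W.mean(0);w,V=np.linalg.eigh(np.cov(W.T));u=V[:,1];u=u*np.sign(-u[0])
        print(i,z,c.round(1),"dir",d(u).round(1))
        out.append(c)
for z,p in ((90,(211,271)),(85.5,(211,268)),):
    print("cap",watz((180+p[0]/2.38,80+p[1]/2.38),z,s))
# ring outline edges at z 85.5: left/right
print(watz((180+130/2.38,80+262/2.38),80,s),watz((180+297/2.38,80+262/2.38),80,s))
for p in ((136,347),(327,320)):print("screw",watz((180+p[0]/2.38,80+p[1]/2.38),13,s))
E
```

```text
[[     0      0    560    420 234893]
 [   262    113      8     31    171]
 [   262    155      9     20    136]] [[279.51769955 209.58459809]
 [265.64912281 128.36842105]
 [266.34558824 165.39705882]]
1 45.5 [ 493.8 -135.8] dir 179.5
1 85.5 [ 492.9 -134.4] dir 179.5
2 45.5 [ 527.1 -138. ] dir 178.6
2 85.5 [ 521.6 -136.3] dir 178.6
cap [ 543.34423486 -136.29778319]
cap [ 543.34687047 -136.39963555]
[ 540.17258901 -163.90385971] [ 544.78400206 -107.41921663]
screw [ 592.30392533 -175.60111707]
screw [586.63827829 -90.88384485]
```

arm_command --pt "0 0 0.05 -0.05 0" --pt "0 0 0.13 -0.1 0" --pt "0 0 0.21 -0.1 0" --pt "0 0 0.29 -0.1 0" --pt "0 0 0.37 -0.1 0" --pt "0 0 0.45 -0.1 0" --pt "0 0 0.5 -0.1 0" --pt "0 0 0.5 -0.1 0"

```text
time_s: 15.45
ee_pos: [591.0, 122.2, 185.0]
ee_rot: [179.8, -0.5, 175.7]
force: [-0.0, 0.5, -0.0]
gripper_width: 91.2
```

```bash
python3 - <<'E'
from h import *
a=env.grab_frame("top")[:,:,::-1];b=env.grab_frame("scene")[:,:,::-1];go([543.5,-136.5,38])
cv2.imwrite("pics/c18.png",np.hstack([cv2.resize(a[165:290,360:440],(384,600),interpolation=cv2.INTER_CUBIC),cv2.resize(b[235:370,345:437],(408,600),interpolation=cv2.INTER_CUBIC)]))
E
```

```text
t 15.55 pos [590.7 117.7 184.9] rot [180.    -0.5  175.51] w 91.4 F [-0.7 -1.   0.4]
shares [ 0.0518 -0.5142  0.2943] turn 0.0 dist 297.4
```

View pics/c18.png

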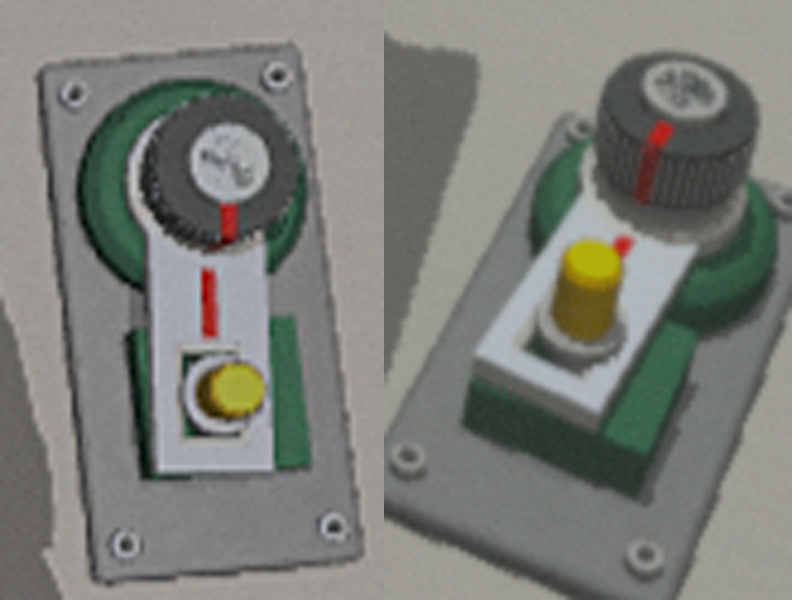

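```bash
python3 - <<'E'
from h import *
T=lambda p:(360+p[0]/4.8,165+p[1]/4.8);S=lambda p:(345+(p[0]-384)/4.435,235+p[1]/4.444)
print("pin top",tri(T((237,387)),S((591,254))),"flange",tri(T((213,395)),S((580,330))))
d=lambda u:np.degrees(np.arctan2(u[1],u[0]))%360
r=[atz("top",T((229,238)),85.5),atz("top",T((230,207)),85.5)];c=atz("top",T((230,162)),88);a=[atz("top",T((210,334)),45.5),atz("top",T((208,270)),45.5)]
print(c,r,d(r[0]-r[1]),d(r[0]-c),a,d(a[0]-a[1]),d(a[0]-c),d(a[1]-c))
r=[atz("scene",S((650,147)),85.5),atz("scene",S((663,124)),85.5)];c=atz("scene",S((684,88)),88)
print(c,d(r[0]-r[1]),d(r[0]-c))
E
```

```text
pin top [ 458.35681741 -138.44176664   82.29113444] flange [ 458.70378808 -138.56090003   43.73156968]
[ 543.98928448 -139.15905473] [array([ 515.02571448, -137.76402661]), array([ 526.96357713, -138.78586228])] 175.10762414416493 177.24248422879924 [array([ 482.04512372, -137.11668218]), array([ 507.49090338, -137.65917659])] 178.77866063928707 178.11157420211867 177.64678984612075
[ 547.79292993 -137.13055549] 181.46588686025027 180.19019253784361
```

```bash
python3 - <<'E'
from workcell import env
print(env.job_done())
E
```

```text
the job is handed in; nothing more can be done
None
```

The job is handed in, at about 15.6 s of the 45 s. The yellow-handled pin is home in the larger adjuster's arm. I turned the lock ring clockwise about 68° until its red line met the arm's, and the pin stayed in.

Last checks, with the gripper well clear and touching nothing:

- **Pin:** its flange sits on the arm. The handle top triangulates to z ≈ 82 mm, against about 81.5 mm expected when fully home.
- **Ring:** the lines agree to about 1° in the wrist and top views. In the scene view only the ring's line was measured, at 180°; the arm's line read 178–179.5° in the other two.
- **Barrel:** it moved only within the pin's play, to about -0.08 rad.

**First grip failed:** the real fingertips sit 20–29 mm short of the reported TCP, so the first grip closed on air just above the handle and touched nothing. I corrected for this from the pictures on all later moves.

**Forces and camera differences:** the highest force I read was about 22 N, while pressing the pin home. The wrist camera and the two fixed cameras differed by 1–3 mm in y.

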